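# Clamp the salt shaker in the one-handed preparation board's vise

## Robot

A 6-joint arm with a two-finger parallel gripper is mounted at the origin on a cart in front of the work surface, level with it; the furniture and walls round the work are solid. World frame = base frame: x ahead of the robot, y to its left, z up, the work surface at z = 0. Lengths are in m, angles in degrees, forces in N, time in s.
With the tool pointing down it reaches from about 0.375 to 0.9 m from the base axis. Payload 3.1 kg.
Tool frame: the origin (TCP) lies midway between the tips of the shut fingers; the grasp point (between the pads) lies 19 mm behind it; z points along the fingers, y is the line along which they close (so a half turn about z gives the same grasp; the last joint's range is limited). The gripper opens to 87 mm and grips with 3 to 60 N. Pads are 19 mm wide; open, the fingers measure 117 mm over their backs; the gripper's body (75 mm by 190 mm) begins 51 mm behind the grasp point.
Start: joints at [66.606, 30.224, 82.088, -0, 67.689, -10.227], TCP at [0.142, 0.609, 0.223] pointing down, gripper open.
Joint ranges: [-176.69, 176.69], [-43.24, 126.21], [12.49, 139.97], [-82, 262], [0, 151.66], [-163.58, 163.58]. Speed limits (degrees/s): [159.86, 159.86, 180, 180, 180, 180].

## Interface

Orientations are given as a 3x3 rotation matrix whose columns are the frame's x, y, z axes.
In Python, from rig import read_state, optics, bot gives the robot as it stands. The module is installed in compiled form; this text tells all that it offers.
- The arm moves only by the tool send_rows, never from a script. Its argument "commands" is a list of rows, each a list of 7 numbers: the turn, a rotation vector about the tool's x, y, z in units of 5 degrees (1.0 is 5 degrees), then the shift along the tool's x, y, z in units of 30 mm (1.0 is 30 mm), then the opening, from 0 (shut) to 1 (fully open). In form: [[rx, ry, rz, tx, ty, tz, gripper], ...]. A call has 1 to 20 rows; each row is the pose to reach, as a shift and turn from the pose commanded when the call began, along the tool's axes at that moment; what a row does not reach only later rows make up. A row lasts 1/12 s, in which the tool goes at most 41.7 mm and 7.16 degrees, less where a joint would pass 70% of its speed; a pose out of reach is approached as far as the arm can. A call with a gripper value outside its range is refused whole. The fingers move at their own pace and stop on an object; the grip force is fixed at half the most. Time passes only in rows, so rows that repeat a pose let the fingers close. It gives the time, the measured TCP pose, the force, the opening and the grip force at its end, in the units of the state.
- read_state(): the state, without advancing time (a new reading comes with each control period).
- optics.capture(name): name is "scene" or "top" or "wrist"; returns a dict with "image" (480x640x3 uint8, blue, green, red), "intrinsics" (3x3 intrinsics, pixels), "extrinsics" (4x4, takes a point from world to camera coordinates); the wrist camera has in their place "T_tool_cam" (4x4, takes a point from camera to tool coordinates, whose origin is the TCP and whose axes are the flange's). Camera axes: x right, y down, z forward; pixel columns grow to the right and rows downward; lengths in m; the calibration is good to about 2 mm. A picture is of the moment at which its call begins: read the wrist's pose just before it. There is no depth.
- bot.hand_in(): hands the job in; it is judged then, once.
The state is a dict: "time_s": time; "joint_positions": joint angles; "qvel": joint speeds; "tau": joint torques, N m; "position": TCP position; "tcp_rot": TCP orientation; "force": force on the tool from outside, world axes, zero at the start; "moment": the same for the moment, N m; "opening": opening from 0.0 (shut) to 1.0 (fully open); "grasp_force": force on a finger pad.
Only numpy, scipy, OpenCV 4.12 (cv2) and the standard library are available. Lean on these libraries where they do the work, as an engineer would, in place of code of your own. Each camera call takes 0.05 s, during which the arm holds its last target. There are 200 camera calls.

## Task

The salt shaker is to be held for refilling. Stand it gently upright on the white preparation board, in the V of the fixed jaw, then wind the sliding jaw up to it with the black feed knob, the hand travelling along with the knob, until the shaker is held firm in the V. Tighten by feel, as the shaker is glass and cracks if over-tightened; use the knob and do not push the carriage itself, and leave the spice jars where they stand.

Things in the scene. Friction and masses are not known exactly. Their poses are not given: they have to be found in the camera images.
- salt_shaker: Glass salt shaker with a domed grey metal cap, loose on the counter: round body 44 mm in diameter up to 66 mm, cap 34 mm in diameter above it, 90 mm tall in all, about 0.1 kg. Told from the two spice jars beside it by being shorter and by its cap. Origin: centre of its underside, z up. More than 25 N from the sliding jaw cracks the glass.
- spice_a: Bystander: spice jar, 42 mm in diameter, 106 mm tall, broad yellow-brown cap. Origin: centre of its underside.
- spice_b: Bystander: spice jar, 40 mm in diameter, 105 mm tall, broad black cap. Origin: centre of its underside.
- board: White preparation board on suction feet (does not move), 210 mm along its x, 330 mm along its y. Origin: centre of its underside, on the counter; its top is 20 mm higher. A grey vise lies along its y: fixed V jaw at the +y end, sliding jaw on a carriage at the -y end. Both jaws stand 34 mm above the board's top; guide rails 10 mm high leave 76 mm free between them.
- seat (a point): Point on the board's top where the centre of the shaker's underside lies when it bears on both faces of the fixed V jaw (90 degree V, open towards the board's -y), if that jaw is bolted at mid-slot. It may be bolted up to 5 mm nearer or farther along the board's y; this point does not show it. Axes as the board's. The sliding jaw pushes towards +y, straight into the V.
- carriage: Sliding jaw carriage. Origin: on the board's top, under the middle of the jaw's flat face, which looks to the board's +y (axes as the board's); the face meets a seated shaker 22 mm short of its centre. The rubber lining gives 1 mm per 10 N. Driven only by its knob; a brake holds it when the knob is let go. 6 N of jaw force holds the shaker firm; 10 to 15 N is a good snug.
- knob_grip (a point): Point on the upright axis of the black round feed knob, 84 mm above the counter. The knob is 48 mm in diameter, its ribbed side reaches from 68 to 92 mm above the counter, its top is at 94 mm. It sits on the carriage 68 mm behind the jaw's face (towards the board's -y) and travels with it. Round it the carriage's flat top is at 50 mm, the sliding jaw's top at 54 mm.
- knob (a joint): Turn of the feed knob in rad, 0 = fully open, growing clockwise seen from above, up to 5.2. Clockwise closes the jaw: a pinion on the knob rolls along a rack on the board, so carriage and knob travel 12 mm towards the board's +y per rad. The brake needs about 0.3 N m to turn while the jaw runs free; each newton of jaw force adds 0.012 N m, best felt in small, even, slow steps.
Not all that is in view belongs to the job. Of the things like the salt_shaker, leave any that is pink; of the rest the larger one is meant.

How it is judged (in metres and radians):
On the way, in this order (a step that is already met when the one before it is completed fails the run):
1. the shaker stands upright and released on the board, in the V's mouth within 25 mm of the seat (horizontal distance between salt_shaker and seat below 0.025 m and z of salt_shaker in the frame of seat below 0.004 m and angle between salt_shaker's own z axis and vertical below 0.1 rad and contact force between the fingers and salt_shaker below 0.05 N), for 0.2 s.
2. the sliding jaw has been wound up against the shaker and presses it with more than 6 N (contact force between carriage and salt_shaker above 6 N), for 0.2 s.
At the end, for the whole second after the job is handed in: The shaker stands upright (within 0.1 rad) on the board's top (within 4 mm), centred in the V (within 4 mm across the board, 8 mm along it from the mid-slot seat), at rest, clamped by the sliding jaw with more than 6 N (contact force between carriage and salt_shaker above 6 N and x of salt_shaker in the frame of seat between -0.004 and 0.004 m and y of salt_shaker in the frame of seat between -0.008 and 0.008 m and z of salt_shaker in the frame of seat below 0.004 m and angle between salt_shaker's own z axis and vertical below 0.1 rad and linear speed of salt_shaker below 0.01 m/s); the robot touches nothing.
It fails at once if the sliding jaw presses the glass shaker with more than 25 N (contact force between carriage and salt_shaker above 25 N).
It fails at once if the shaker is tipped by more than 0.5 rad (angle between salt_shaker's own z axis and vertical above 0.5 rad).
It fails at once if the shaker is dropped or flung: it moves faster than 0.4 m/s while not held (linear speed of salt_shaker above 0.4 m/s and contact force between the fingers and salt_shaker below 0.05 N).
It fails at once if a spice jar is moved by more than 30 mm (distance of any of spice_a, spice_b from where it was at the start of the episode above 0.03 m).
It fails at once if the fingers or the arm push on the carriage itself, instead of turning its knob, with more than 8 N (contact force between any of the fingers, the arm and carriage above 8 N).
It also fails if it takes over 70 s, if anything falls off the work surface, if the arm or the gripper's body presses on something with over 40 N, if the wrist force passes 120 N, or if a joint passes its speed limit or range.

## Working session

There is one attempt and no reset: what is moved stays moved. The work goes in short steps, Python scripts to look and compute and a tool call to move; the robot and the scene stay as the last step left them, time stands still between calls to the robot, and variables do not carry over. Pictures are saved under pics/ and viewed, at most 10 in all, crops included, and the job is handed in when it is done.

Besides the shell and the picture viewer there is one more tool, called as name(argument=value, ...), one argument or row to a line, values as JSON. send_rows: Moves the arm, as the interface text tells. Its arguments: {"type":"object","properties":{"commands":{"type":"array","items":{"type":"array","items":{"type":"number"}}}},"required":["commands"]}

```bash
mkdir -p pics; cat > h.py <<'E'
import numpy as np, cv2
from rig import read_state, optics, bot
def cap(n, f):
    s=read_state(); c=optics.capture(n); cv2.imwrite(f'pics/{f}.png',c['image'])
    K=np.array(c['intrinsics'])
    if n=='wrist':
        T=np.eye(4);T[:3,:3]=s['tcp_rot'];T[:3,3]=s['position']
        E=np.linalg.inv(T@np.array(c['T_tool_cam']))
    else: E=np.array(c['extrinsics'])
    np.savez(f'pics/{f}.npz',K=K,E=E); return c['image'],K,E
def ld(f): d=np.load(f'pics/{f}.npz'); return d['K'],d['E']
def proj(f,p):
    K,E=ld(f); q=K@(E@np.append(p,1))[:3]; return q[:2]/q[2]
def onz(f,uv,z):
    K,E=ld(f); R=E[:3,:3]; c=-R.T@E[:3,3]; d=R.T@np.linalg.solve(K,[*uv,1]); return c+d*(z-c[2])/d[2]
def tri(obs):
    A=[];b=[]
    for f,uv in obs:
        K,E=ld(f); P=K@E[:3]
        for i in (0,1):
            r=uv[i]*P[2]-P[i]; A.append(r[:3]); b.append(-r[3])
    x,res,_,_=np.linalg.lstsq(np.array(A),np.array(b),rcond=None); return x
E
python3 - <<'E'
from h import *
np.set_printoptions(precision=3,suppress=True)
for n in ('scene','top','wrist'):
    i,K,E=cap(n,n+'0'); print(n,K[0,0],-E[:3,:3].T@E[:3,3],E[2,:3])
s=read_state();print({k:np.round(v,3).tolist() for k,v in s.items()})
a=cv2.imread('pics/scene0.png');b=cv2.imread('pics/top0.png')
E
```

```text
scene 571.3684314169528 [ 0.07  -0.62   0.585] [ 0.507  0.71  -0.49 ]
top 594.2974306446525 [0.421 0.097 1.151] [ 0.137 -0.021 -0.99 ]
wrist 426.2118719990279 [0.065 0.626 0.384] [ 0.281 -0.067 -0.958]
{'time_s': 0.15, 'joint_positions': [66.606, 30.267, 82.139, 0.001, 67.688, -10.228], 'qvel': [-0.026, -0.161, -0.154, 0.037, -0.075, -0.034], 'tau': [0.001, -44.043, -17.684, 0.063, 0.055, -0.0], 'position': [0.142, 0.608, 0.222], 'tcp_rot': [[-0.974, 0.228, -0.001], [0.228, 0.974, -0.002], [0.0, -0.002, -1.0]], 'force': [0.096, -0.087, -0.177], 'moment': [0.021, 0.059, 0.002], 'grasp_force': 0.0, 'opening': 0.998}
```

View pics/scene0.png

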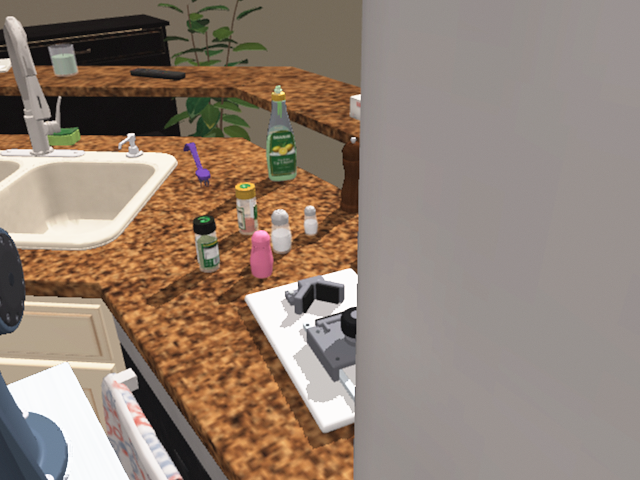

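View pics/top0.png

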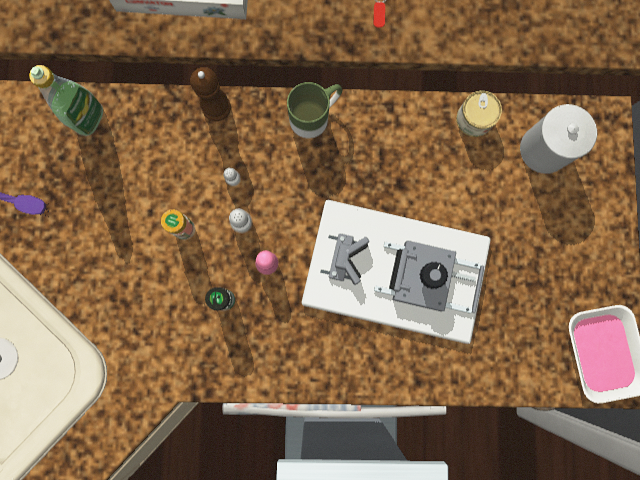

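Scene view (pixels scene / top):
- pink shaker: (262,255) / (266,262). Excluded because it is pink.
- larger grey-capped shaker: (281,232) / (240,220). This is the one I choose.
- small grey-capped shaker: (311,220) / (231,177). Excluded because it is smaller.
- spice_a: (246,208) / (177,224).
- spice_b: (207,243) / (219,298).

In the top view the board is around (395,272), the V jaw around (348,260), and the knob around (433,275).

```bash
python3 - <<'E'
from h import *
np.set_printoptions(precision=4,suppress=True)
print('shaker tri cap', tri([('top0',(239,215)),('scene0',(280,212))]))
for n,uv,z in [('shaker',(239,216),.09),('small',(231,173),.06),('pink',(266,260),.09),('spA',(174,222),.106),('spB',(218,298),.105),('knob',(433,275),.094)]: print(n,onz('top0',uv,z))
c=[onz('top0',uv,.02) for uv in [(325,201),(490,237),(470,342),(302,305)]]
print(np.array(c)); 
for i in range(4): print(np.linalg.norm(c[i]-c[(i+1)%4]))
im=cv2.imread('pics/top0.png')
a=cv2.resize(im[150:320,150:290],None,fx=2.8,fy=2.8,interpolation=2); b=cv2.resize(im[190:350,295:500],None,fx=2.0,fy=2.0,interpolation=2)
h=max(a.shape[0],b.shape[0]); z=np.zeros((h,a.shape[1]+b.shape[1],3),np.uint8); z[:a.shape[0],:a.shape[1]]=a; z[:b.shape[0],a.shape[1]:]=b
print(z.shape);cv2.imwrite('pics/crop0.png',z)
E
```

```text
shaker tri cap [0.5975 0.2347 0.0843]
shaker [0.5965 0.233  0.09  ]
small [0.6827 0.255  0.06  ]
pink [0.5179 0.1818 0.09  ]
spA [0.5805 0.3452 0.106 ]
spB [0.4483 0.2619 0.105 ]
knob [ 0.4969 -0.1172  0.094 ]
[[ 0.6413  0.0771  0.02  ]
 [ 0.5781 -0.2433  0.02  ]
 [ 0.3773 -0.2016  0.02  ]
 [ 0.4405  0.1167  0.02  ]]
0.3266152717570923
0.20502920670114083
0.3244871618273517
0.20473039869906148
(476, 802, 3)
```

View pics/crop0.png

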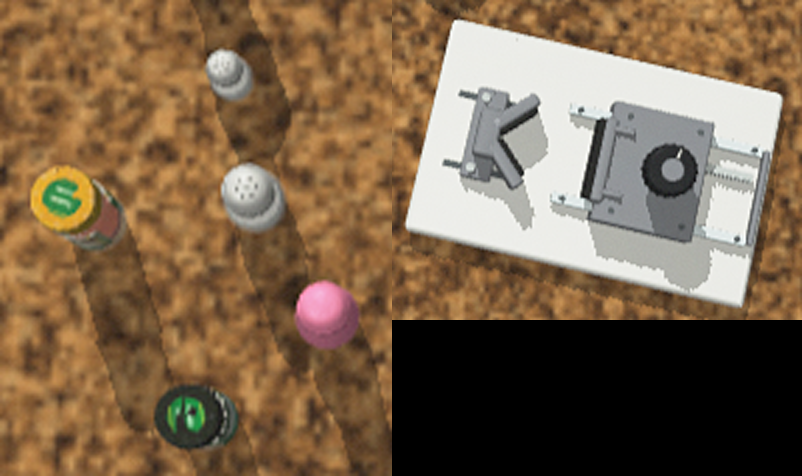

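The crop confirms the choice: the larger shaker, with a domed, perforated grey cap, is at crop (252,195). The small one at (229,73) and the pink one at (326,313) are left alone. In the crop the V jaw opens towards the sliding jaw.

```bash
cat >> h.py <<'E'
def go(p,yaw=None):
    """row for TCP at p, tool y at yaw deg (pointing down), from the present measured pose"""
    from scipy.spatial.transform import Rotation as Ro
    s=read_state(); R=np.array(s['tcp_rot']); t=R.T@(np.array(p)-s['position'])/.03
    y=np.arctan2(R[1,1],R[0,1])
    if yaw is None: yaw=np.degrees(y)
    a=np.radians(yaw); D=np.array([[np.cos(a+np.pi/2),np.cos(a),0],[np.sin(a+np.pi/2),np.sin(a),0],[0,0,-1]])
    r=np.degrees(Ro.from_matrix(R.T@D).as_rotvec())/5
    print('row',np.round([*r,*t],3).tolist())
E
python3 -c "
from h import *
go([.597,.234,.25],-11.2)"
```

```text
row [-0.018, 0.011, 17.607, -17.604, -8.689, -0.932]
```

send_rows(
  commands=[
    [0,0,17.6,-17.6,-8.7,-0.93,0.8],
    [0,0,17.6,-17.6,-8.7,-0.93,0.8],
    [0,0,17.6,-17.6,-8.7,-0.93,0.8],
    [0,0,17.6,-17.6,-8.7,-0.93,0.8],
    [0,0,17.6,-17.6,-8.7,-0.93,0.8],
    [0,0,17.6,-17.6,-8.7,-0.93,0.8],
    [0,0,17.6,-17.6,-8.7,-0.93,0.8],
    [0,0,17.6,-17.6,-8.7,-0.93,0.8],
    [0,0,17.6,-17.6,-8.7,-0.93,0.8],
    [0,0,17.6,-17.6,-8.7,-0.93,0.8],
    [0,0,17.6,-17.6,-8.7,-0.93,0.8],
    [0,0,17.6,-17.6,-8.7,-0.93,0.8],
    [0,0,17.6,-17.6,-8.7,-0.93,0.8],
    [0,0,17.6,-17.6,-8.7,-0.93,0.8],
    [0,0,17.6,-17.6,-8.7,-0.93,0.8],
    [0,0,17.6,-17.6,-8.7,-0.93,0.8],
    [0,0,17.6,-17.6,-8.7,-0.93,0.8],
    [0,0,17.6,-17.6,-8.7,-0.93,0.8],
  ],
)

```text
time_s: 1.65
position: [0.5952, 0.2351, 0.2499]
tcp_rot: [[0.192, 0.981, -0.002], [0.981, -0.192, 0.0], [-0.0, -0.002, -1.0]]
force: [-0.4, -0.4, 0.5]
opening: 0.798
grasp_force: 0.0
```

```bash
python3 - <<'E'
from h import *
cap('wrist','w1'); print(proj('w1',(.597,.234,.09)),proj('w1',(.597,.234,0)))
go([.55,.07,.27])
E
```

```text
[323.92208702 209.80190322] [323.63929341 187.70524118]
row [-0.021, 0.002, 0.0, -5.702, -0.422, -0.661]
```

View pics/w1.png

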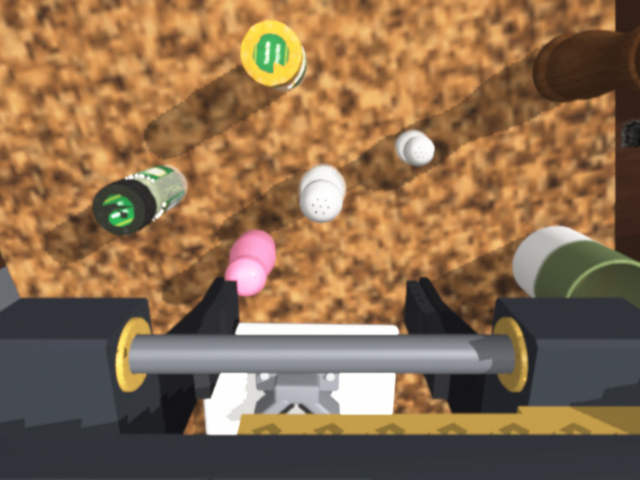

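Wrist view: the shaker's cap top is at (321,207) and its base at (323,185), between the pink one (247,275) and the small one (418,150). The nominal position agrees, so I triangulate and then look at the board.

```bash
python3 - <<'E'
from h import *
np.set_printoptions(precision=4,suppress=True)
print(tri([('w1',(321,207)),('top0',(239,215.5)),('scene0',(280,210))]),tri([('w1',(321,207)),('top0',(239,215.5))]))
print('base',onz('w1',(323,186),0),'z.066 edge')
im=cv2.imread('pics/w1.png')
h=cv2.cvtColor(im,cv2.COLOR_BGR2HSV); m=((h[...,1]<60)&(h[...,2]>110)).astype(np.uint8)
n,l,st,c=cv2.connectedComponentsWithStats(m)
for i in range(1,n):
    if st[i,4]>300 and st[i,1]<260: print(st[i],c[i])
E
```

```text
[0.5963 0.2346 0.0886] [0.5971 0.2342 0.0854]
base [0.5967 0.2358 0.    ] z.066 edge
[ 396  130   39   36 1089] [414.6951 147.6152]
[ 299  165   46   57 2094] [321.4766 193.3262]
[ 125  170   60   51 1204] [162.5914 189.1819]
[ 513  225   81   72 2254] [540.4973 252.5883]
```

send_rows(
  commands=[
    [0,0,0,-5.7,-0.4,-0.66,0.8],
    [0,0,0,-5.7,-0.4,-0.66,0.8],
    [0,0,0,-5.7,-0.4,-0.66,0.8],
    [0,0,0,-5.7,-0.4,-0.66,0.8],
    [0,0,0,-5.7,-0.4,-0.66,0.8],
    [0,0,0,-5.7,-0.4,-0.66,0.8],
    [0,0,0,-5.7,-0.4,-0.66,0.8],
  ],
)

```text
time_s: 2.28
position: [0.5517, 0.07, 0.2706]
tcp_rot: [[0.193, 0.981, 0.001], [0.981, -0.193, 0.001], [0.001, 0.0, -1.0]]
force: [-0.1, -0.1, 0.5]
opening: 0.802
grasp_force: 0.0
```

```bash
python3 - <<'E'
from h import *
cap('wrist','w2'); go([.518,-.08,.27])
E
```

```text
row [0.002, -0.011, 0.0, -5.14, -0.147, 0.007]
```

send_rows(
  commands=[
    [0,0,0,-5.2,0,0,0.8],
    [0,0,0,-5.2,0,0,0.8],
    [0,0,0,-5.2,0,0,0.8],
    [0,0,0,-5.2,0,0,0.8],
    [0,0,0,-5.2,0,0,0.8],
    [0,0,0,-5.2,0,0,0.8],
    [0,0,0,-5.2,0,0,0.8],
  ],
)

```text
time_s: 2.92
position: [0.5223, -0.0826, 0.2699]
tcp_rot: [[0.192, 0.981, -0.0], [0.981, -0.192, 0.001], [0.001, -0.001, -1.0]]
force: [0.6, 0.0, -0.1]
opening: 0.802
grasp_force: 0.0
```

```bash
python3 - <<'E'
from h import *
cap('wrist','w3'); print(read_state()['position'])
a=cv2.imread('pics/w2.png')[:300];b=cv2.imread('pics/w3.png')[:300]
cv2.imwrite('pics/w23.png',np.vstack([a,b]))
E
```

```text
[ 0.52225266 -0.0822916   0.26998271]
```

View pics/w23.png

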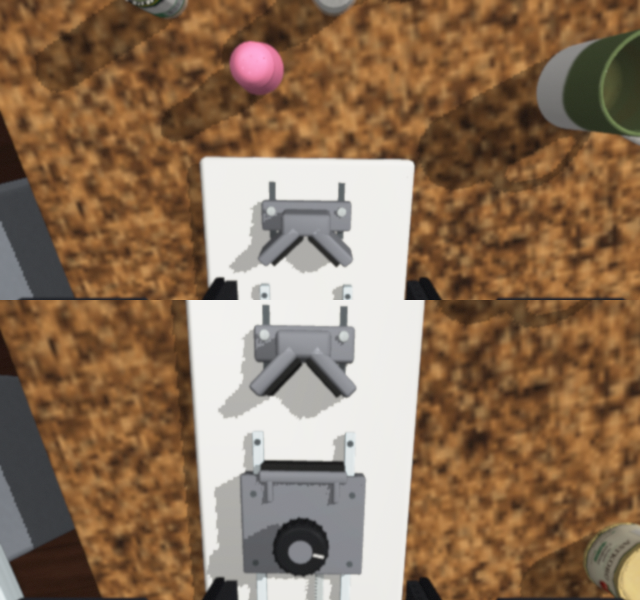

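Stacked view:
- w2 (top half): V jaw apex around (305,235), board +y edge at row 158.
- w3 (bottom half, row-300): V apex around (304,60), sliding jaw lining around row 167, knob around (301,249).

I zoom in to get accurate picks.

```bash
python3 - <<'E'
from h import *
a=cv2.resize(cv2.imread('pics/w3.png')[0:300,230:380],None,fx=2,fy=2,interpolation=2)
b=cv2.resize(cv2.imread('pics/w2.png')[150:300,240:370],None,fx=3,fy=3,interpolation=2)
z=np.zeros((600,690,3),np.uint8); z[:,:300]=a; z[:450,300:690]=b; cv2.imwrite('pics/z1.png',z)
E
```

```text
(no output)
```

View pics/z1.png

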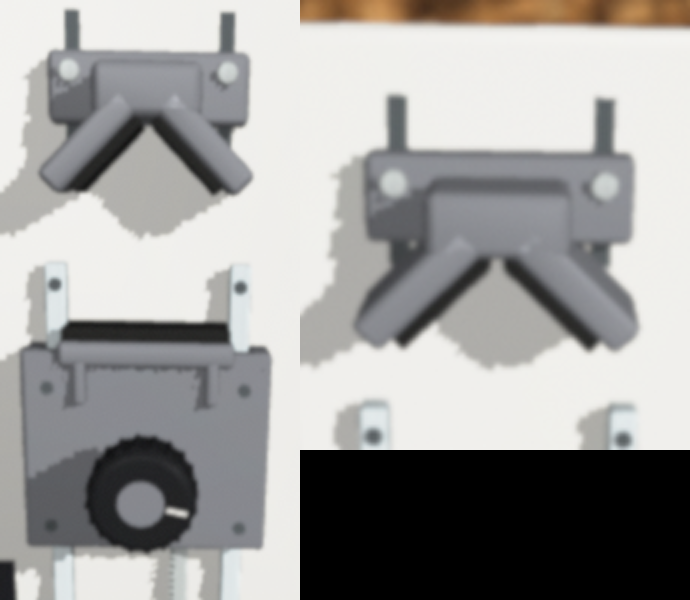

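```bash
python3 - <<'E'
from h import *
np.set_printoptions(precision=4,suppress=True)
W3=lambda u,v:('w3',(230+u/2,v/2)); W2=lambda u,v:('w2',(240+(u-300)/3,150+v/3))
P={'Lout':(W3(40,172),W2(355,325)),'Lbot':(W3(60,190),W2(376,347)),'Rout':(W3(252,178),W2(637,328)),'Rbot':(W3(232,193),W2(619,350)),
 'bolL':(W3(68,69),W2(393,183)),'bolR':(W3(228,72),W2(605,187)),'kn':(W3(140,505),('top0',(435.5,275)))}
c=[onz('top0',uv,.02) for uv in [(325,201),(490,237),(470,342),(302,305)]]
o=sum(c)/4; y=(c[0]+c[3]-c[1]-c[2]);y/=np.linalg.norm(y); x=np.array([y[1],-y[0],0]); print('o',o,'yaw x',np.degrees(np.arctan2(x[1],x[0])))
B=lambda p:np.array([(p-o)@x,(p-o)@y,p[2]])
for k,ob in P.items(): p=tri(ob); print(k,p,B(p))
print('z=.054 w3 apex',B(onz(*W3(148,113),.054)),'tips',B(onz(*W3(60,190),.054)),B(onz(*W3(232,193),.054)))
print('w2 apex',B(onz(*W2(497,255),.054)),B(onz(*W2(376,347),.054)),B(onz(*W2(619,350),.054)))
for u in (63,228): print('jaw face',onz(*W3(u,323),.054),B(onz(*W3(u,323),.054)))
print('knob top', B(onz(*W3(140,505),.094)),onz(*W3(140,505),.094),B(onz('top0',(434.5,275),.094)))
for uv in [(201,158),(414,162)]: print('board edge w2',B(onz('w2',uv,.02)))
im=cv2.imread('pics/top0.png')
E
```

```text
o [ 0.5093 -0.0628  0.02  ] yaw x -11.197996972709806
Lout [0.481  0.0201 0.0518] [-0.0438  0.0758  0.0518]
Lbot [0.4868 0.0115 0.0522] [-0.0365  0.0685  0.0522]
Rout [0.5688 0.0006 0.0486] [0.0461 0.0737 0.0486]
Rbot [ 0.5605 -0.004   0.0521] [0.0389 0.0676 0.0521]
bolL [0.5004 0.0594 0.0354] [-0.0324  0.1181  0.0354]
bolR [0.5671 0.0451 0.0359] [0.0357 0.1171 0.0359]
kn [ 0.497  -0.122   0.0902] [-0.0006 -0.0605  0.0902]
z=.054 w3 apex [0.0021 0.0989 0.054 ] tips [-0.0354  0.0685  0.054 ] [0.0374 0.0675 0.054 ]
w2 apex [0.0017 0.0998 0.054 ] [-0.037   0.0692  0.054 ] [0.0401 0.0683 0.054 ]
jaw face [ 0.4762 -0.0435  0.054 ] [-0.0362  0.0125  0.054 ]
jaw face [ 0.5478 -0.0574  0.054 ] [0.0367 0.0127 0.054 ]
knob top [-0.0011 -0.0584  0.094 ] [ 0.4969 -0.1199  0.094 ] [-0.001  -0.0584  0.094 ]
board edge w2 [-0.0997  0.1667  0.02  ]
board edge w2 [0.1055 0.1632 0.02  ]
```

The measurements fit together:
- Board axes are yawed −11.2°.
- V tips are at board y ≈ 0.068, and the seat is at about 0.07.
- The sliding jaw's face is at y ≈ 0.0125.
- The knob axis is at about (−0.001, −0.057), at height 0.090–0.094.
- The shaker is at (0.597, 0.235), with its cap at 0.085–0.089.

Next is picking the shaker.

```bash
python3 -c "
from h import *
go([.597,.235,.16],-11.2)"
```

```text
row [-0.006, -0.01, 0.036, 10.854, 0.426, 3.675]
```

send_rows(
  commands=[
    [0,0,0,10.85,0.43,1.5,0.8],
    [0,0,0,10.85,0.43,1.5,0.8],
    [0,0,0,10.85,0.43,1.5,0.8],
    [0,0,0,10.85,0.43,1.5,0.8],
    [0,0,0,10.85,0.43,1.5,0.8],
    [0,0,0,10.85,0.43,1.5,0.8],
    [0,0,0,10.85,0.43,1.5,0.8],
    [0,0,0,10.85,0.43,3.6,0.8],
    [0,0,0,10.85,0.43,3.6,0.8],
    [0,0,0,10.85,0.43,3.6,0.8],
    [0,0,0,10.85,0.43,3.6,0.8],
  ],
)

```text
time_s: 3.88
position: [0.5951, 0.2349, 0.1599]
tcp_rot: [[0.189, 0.982, -0.006], [0.982, -0.189, -0.001], [-0.002, -0.005, -1.0]]
force: [0.4, -0.5, 1.7]
opening: 0.797
grasp_force: 0.0
```

```bash
python3 -c "
from h import *
go([.597,.235,.039],-11.2)"
```

```text
row [-0.06, 0.027, 0.062, 0.024, 0.083, 4.03]
```

send_rows(
  commands=[
    [0,0,0,0,0.03,1.0,0.8],
    [0,0,0,0,0.03,2.0,0.8],
    [0,0,0,0,0.03,2.8,0.8],
    [0,0,0,0,0.03,3.5,0.8],
    [0,0,0,0,0.03,4.03,0.8],
    [0,0,0,0,0.03,4.03,0.8],
    [0,0,0,0,0.03,4.03,0.8],
  ],
)

```text
time_s: 4.47
position: [0.5993, 0.232, 0.0427]
tcp_rot: [[0.194, 0.981, 0.001], [0.981, -0.194, 0.0], [0.0, 0.001, -1.0]]
force: [-0.4, -0.2, 1.0]
opening: 0.802
grasp_force: 0.0
```

```bash
python3 -c "
from h import *
s=read_state();print(s['position'],s['opening'],s['force'])
go([.597,.235,.039],-11.2)
i,K,E=cap('wrist','w4'); cv2.imwrite('pics/w4c.png',i[60:420,150:490])"
```

```text
[0.59925466 0.23204994 0.04273626] 0.801865460961916 [-0.4364411  -0.23274668  0.97863411]
row [0.016, -0.005, 0.002, 0.082, -0.093, 0.124]
```

View pics/w4c.png

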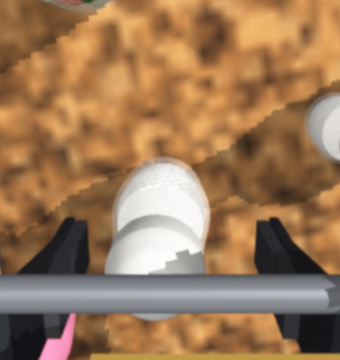

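The shaker stands upright between the fingers. Its cap is at crop (155,270), about 4 mm left of the finger middle at (171,240). I correct this and close.

send_rows(
  commands=[
    [0,0,0,0.08,-0.13,0.12,0.8],
    [0,0,0,0.08,-0.13,0.12,0.8],
    [0,0,0,0.08,-0.13,0.12,0.8],
    [0,0,0,0.08,-0.13,0.12,0.6],
    [0,0,0,0.08,-0.13,0.12,0.5],
    [0,0,0,0.08,-0.13,0.12,0.4],
    [0,0,0,0.08,-0.13,0.12,0.3],
    [0,0,0,0.08,-0.13,0.12,0.2],
    [0,0,0,0.08,-0.13,0.12,0.2],
    [0,0,0,0.08,-0.13,0.12,0.2],
    [0,0,0,0.08,-0.13,0.12,0.2],
  ],
)

```text
time_s: 5.43
position: [0.595, 0.2354, 0.0376]
tcp_rot: [[0.194, 0.981, -0.0], [0.981, -0.194, -0.0], [-0.0, -0.0, -1.0]]
force: [-0.6, 0.4, -0.7]
opening: 0.443
grasp_force: 29.6
```

send_rows(
  commands=[
    [0,0,0,0,0,-0.3,0.2],
    [0,0,0,0,0,-0.8,0.2],
    [0,0,0,0,0,-1.6,0.2],
    [0,0,0,0,0,-2.6,0.2],
    [0,0,0,0,0,-3.6,0.2],
    [0,0,0,0,0,-4.2,0.2],
    [0,0,0,0,0,-4.2,0.2],
    [0,0,0,0,0,-4.2,0.2],
  ],
)

```text
time_s: 6.1
position: [0.5956, 0.2355, 0.1651]
tcp_rot: [[0.194, 0.981, 0.003], [0.981, -0.194, 0.0], [0.001, 0.003, -1.0]]
force: [-0.9, 0.1, -1.9]
opening: 0.442
grasp_force: 29.5
```

```bash
python3 -c "
from h import *
s=read_state();print(s['position'],s['opening'],s['grasp_force'],s['force'])
i,K,E=cap('wrist','w5'); j,_,_=cap('scene','s5')
p=s['position']; print(proj('s5',p)); u,v=map(int,proj('s5',p))
a=cv2.resize(i[100:440,120:520],None,fx=1,fy=1); b=cv2.resize(j[v-75:v+75,u-65:u+65],None,fx=2.27,fy=2.27,interpolation=2)
h=min(len(a),len(b)); cv2.imwrite('pics/m5.png',np.hstack([a[:h],b[:h]])); print(h)
go([.5219,-.0041,.16],-11.2)"
```

```text
[0.59562527 0.23553705 0.1651482 ] 0.4419620574873797 29.538234380597714 [-0.8747509   0.0888094  -1.94300448]
[277.98921736 173.65447135]
340
row [-0.032, 0.014, 0.007, -8.288, -0.807, 0.093]
```

View pics/m5.png

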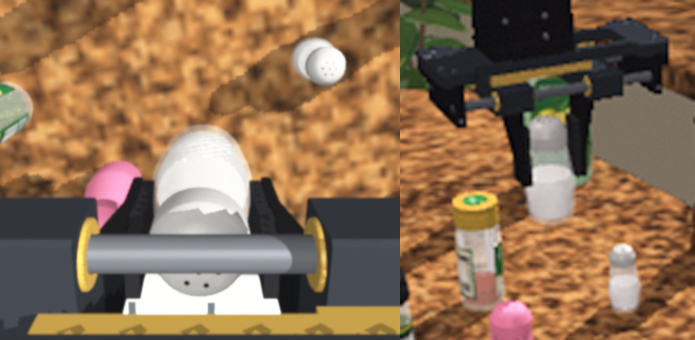

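Left: the shaker hangs upright between the fingers (cap around (195,255) in the crop), with a shoulder narrower than its base. Right: in the scene view it is clear of the counter and vertical. Next I check its offset in the hand.

```bash
python3 - <<'E'
from h import *
np.set_printoptions(precision=4,suppress=True)
p=np.array([.5956,.2355,.1651]); bz=.1651-.0376
f=onz('w5',(120+203,100+126),bz); c=onz('w5',(120+198,100+292),bz+.086)
for n,q in (('base far edge',f),('cap near edge',c)):
    d=q-p; print(n,'along board y',d@[.194,.981,0],'x',d@[.981,-.194,0])
E
```

```text
base far edge along board y 0.02145002421200544 x 0.0012568207762367343
cap near edge along board y -0.008337187135955704 x -0.0007586519938930234
```

send_rows(
  commands=[
    [0,0,0,-1.0,-0.1,0,0.2],
    [0,0,0,-2.0,-0.2,0,0.2],
    [0,0,0,-3.0,-0.3,0,0.2],
    [0,0,0,-4.0,-0.4,0,0.2],
    [0,0,0,-5.0,-0.5,0,0.2],
    [0,0,0,-6.0,-0.6,0,0.2],
    [0,0,0,-7.0,-0.7,0,0.2],
    [0,0,0,-7.8,-0.8,0,0.2],
    [0,0,0,-8.2,-0.8,0,0.2],
    [0,0,0,-8.29,-0.8,0,0.2],
    [0,0,0,-8.29,-0.8,0,0.2],
    [0,0,0,-8.29,-0.8,0,0.2],
    [0,0,0,-8.29,-0.8,0,0.2],
  ],
)

```text
time_s: 7.28
position: [0.5237, -0.0027, 0.1635]
tcp_rot: [[0.192, 0.981, -0.0], [0.981, -0.192, 0.001], [0.0, -0.0, -1.0]]
force: [-0.8, 0.6, -1.5]
opening: 0.44
grasp_force: 29.5
```

```bash
python3 -c "
from h import *
s=read_state();print(s['position'],s['opening'],s['grasp_force'])
go([.5219,-.0041,.059],-11.2)"
```

```text
[ 0.52368104 -0.0026721   0.16347137] 0.4396482707064798 29.541313592344522
row [-0.003, -0.005, 0.022, -0.06, -0.048, 3.482]
```

send_rows(
  commands=[
    [0,0,0,-0.05,-0.04,0.8,0.2],
    [0,0,0,-0.05,-0.04,1.6,0.2],
    [0,0,0,-0.05,-0.04,2.3,0.2],
    [0,0,0,-0.05,-0.04,2.8,0.2],
    [0,0,0,-0.05,-0.04,3.1,0.2],
    [0,0,0,-0.05,-0.04,3.25,0.2],
    [0,0,0,-0.05,-0.04,3.3,0.2],
    [0,0,0,-0.05,-0.04,3.3,0.2],
  ],
)

```text
time_s: 7.95
position: [0.5224, -0.0048, 0.065]
tcp_rot: [[0.193, 0.981, 0.001], [0.981, -0.193, -0.0], [0.0, 0.001, -1.0]]
force: [0.9, 0.9, -0.5]
opening: 0.441
grasp_force: 29.5
```

```bash
python3 -c "
from h import *
s=read_state();print(s['position'],s['force'])
go([.5219,-.0041,.0576],-11.2)"
```

```text
[ 0.5223989  -0.00478166  0.06495028] [ 0.91040385  0.91739486 -0.50335416]
row [0.007, -0.0, 0.015, 0.019, -0.021, 0.245]
```

Lowering by feel in small steps.

send_rows(
  commands=[
    [0,0,0,0,0,0.05,0.2],
    [0,0,0,0,0,0.1,0.2],
    [0,0,0,0,0,0.15,0.2],
    [0,0,0,0,0,0.18,0.2],
    [0,0,0,0,0,0.18,0.2],
  ],
)

```text
time_s: 8.37
position: [0.5219, -0.0052, 0.0595]
tcp_rot: [[0.194, 0.981, 0.0], [0.981, -0.194, -0.0], [-0.0, 0.0, -1.0]]
force: [0.2, -0.7, -0.6]
opening: 0.441
grasp_force: 29.5
```

send_rows(
  commands=[
    [0,0,0,0,0,0.03,0.2],
    [0,0,0,0,0,0.06,0.2],
    [0,0,0,0,0,0.06,0.2],
    [0,0,0,0,0,0.06,0.2],
  ],
)

```text
time_s: 8.7
position: [0.522, -0.0052, 0.0576]
tcp_rot: [[0.194, 0.981, 0.0], [0.981, -0.194, -0.0], [-0.0, 0.0, -1.0]]
force: [-0.2, 0.6, 0.1]
opening: 0.439
grasp_force: 29.6
```

send_rows(
  commands=[
    [0,0,0,0,0,0.02,0.2],
    [0,0,0,0,0,0.03,0.2],
    [0,0,0,0,0,0.03,0.2],
    [0,0,0,0,0,0.03,0.2],
  ],
)

```text
time_s: 9.03
position: [0.5221, -0.0052, 0.0575]
tcp_rot: [[0.194, 0.981, 0.001], [0.981, -0.194, -0.0], [-0.0, 0.001, -1.0]]
force: [-1.4, 0.4, 6.1]
opening: 0.441
grasp_force: 30.1
```

send_rows(
  commands=[
    [0,0,0,0,0,0.02,0.2],
    [0,0,0,0,0,0.03,0.2],
    [0,0,0,0,0,0.03,0.2],
    [0,0,0,0,0,0.03,0.2],
  ],
)

```text
time_s: 9.37
position: [0.5221, -0.0052, 0.0574]
tcp_rot: [[0.193, 0.981, 0.001], [0.981, -0.193, -0.0], [-0.0, 0.001, -1.0]]
force: [-3.6, -0.5, 12.7]
opening: 0.443
grasp_force: 30.6
```

Touching the board (12 N). I relax 1.3 mm, then release.

send_rows(
  commands=[
    [0,0,0,0,0,-0.03,0.2],
    [0,0,0,0,0,-0.045,0.2],
    [0,0,0,0,0,-0.045,0.3],
    [0,0,0,0,0,-0.045,0.4],
    [0,0,0,0,0,-0.045,0.5],
    [0,0,0,0,0,-0.045,0.6],
    [0,0,0,0,0,-0.045,0.7],
    [0,0,0,0,0,-0.045,0.75],
    [0,0,0,0,0,-0.045,0.75],
    [0,0,0,0,0,-0.045,0.75],
  ],
)

```text
time_s: 10.2
position: [0.5218, -0.0051, 0.0568]
tcp_rot: [[0.194, 0.981, -0.0], [0.981, -0.194, 0.0], [0.0, -0.0, -1.0]]
force: [0.2, 0.3, 0.1]
opening: 0.725
grasp_force: 0.0
```

send_rows(
  commands=[
    [0,0,0,0,0,-0.4,0.75],
    [0,0,0,0,0,-1.0,0.75],
    [0,0,0,0,0,-2.0,0.75],
    [0,0,0,0,0,-3.0,0.75],
    [0,0,0,0,0,-4.0,0.75],
    [0,0,0,0,0,-4.5,0.75],
    [0,0,0,0,0,-4.5,0.75],
    [0,0,0,0,0,-4.5,0.75],
  ],
)

```text
time_s: 10.87
position: [0.5222, -0.0052, 0.1926]
tcp_rot: [[0.194, 0.981, 0.002], [0.981, -0.194, -0.0], [-0.0, 0.002, -1.0]]
force: [-0.4, 0.4, 0.0]
opening: 0.751
grasp_force: 0.0
```

```bash
python3 - <<'E'
from h import *
s=read_state();print(s['position'],s['opening'],s['joint_positions'])
cap('wrist','w6'); a=cv2.imread('pics/w6.png')[40:440,120:520]
i,_,_=cap('top','t6'); b=cv2.resize(i[190:330,300:500],None,fx=2,fy=2,interpolation=2)
z=np.zeros((400,800,3),np.uint8); z[:,:400]=a; z[:280,400:]=b; cv2.imwrite('pics/m6.png',z)
E
```

```text
[ 0.52220599 -0.00519983  0.1926325 ] 0.7510660424079755 [-1.28415541e+01  2.46410110e+01  9.86900910e+01 -1.46846025e-03
  5.65617818e+01 -1.67860117e+00]
```

View pics/m6.png

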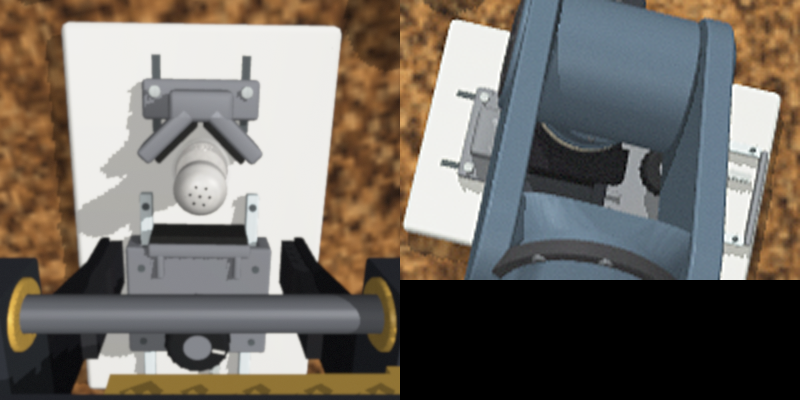

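The shaker stands upright in the V's mouth, cap at (201,187) in the left crop, with its base near the jaw and the sliding jaw behind it. Knob disc at crop (198,347). Next I work out the knob approach.

```bash
python3 - <<'E'
from h import *
np.set_printoptions(precision=4,suppress=True)
k=onz('w6',(318,387),.094); print('w6',k, tri([('w6',(318,387)),('w3',(300,252.5)),('top0',(435,275))]), tri([('w3',(300,252.5)),('top0',(435,275))]))
go([.4975,-.12,.15],74)
E
```

```text
w6 [ 0.4979 -0.1193  0.094 ] [ 0.4971 -0.1212  0.0914] [ 0.497  -0.121   0.0922]
row [-0.026, -0.024, -17.034, -3.913, -0.015, 1.361]
```

send_rows(
  commands=[
    [0,0,-1.4,-1.0,0,0,0.8],
    [0,0,-2.8,-2.0,0,0,0.8],
    [0,0,-4.2,-3.0,0,0,0.8],
    [0,0,-5.6,-3.9,0,0,0.8],
    [0,0,-7.0,-3.91,0,0.5,0.8],
    [0,0,-8.4,-3.91,0,1.0,0.8],
    [0,0,-9.8,-3.91,0,1.36,0.8],
    [0,0,-11.2,-3.91,0,1.36,0.8],
    [0,0,-12.6,-3.91,0,1.36,0.8],
    [0,0,-14.0,-3.91,0,1.36,0.8],
    [0,0,-15.4,-3.91,0,1.36,0.8],
    [0,0,-16.6,-3.91,0,1.36,0.8],
    [0,0,-17.0,-3.91,0,1.36,0.8],
    [0,0,-17.0,-3.91,0,1.36,0.8],
    [0,0,-17.0,-3.91,0,1.36,0.8],
  ],
)

```text
time_s: 12.22
position: [0.4983, -0.1198, 0.1499]
tcp_rot: [[-0.96, 0.28, -0.003], [0.28, 0.96, 0.001], [0.003, 0.001, -1.0]]
force: [0.0, -0.7, -0.8]
opening: 0.798
grasp_force: 0.0
```

```bash
python3 -c "
from h import *
s=read_state();print(s['position'],s['joint_positions'],s['moment'],s['force'])
go([.4973,-.12,.064],74)"
```

```text
[ 0.49828352 -0.11981289  0.14985226] [-2.60298735e+01  2.78072785e+01  1.02142354e+02  1.67846146e-03
  5.02375766e+01 -9.97934394e+01] [-0.03855818 -0.03487171 -0.00821198] [ 6.64097747e-04 -7.04010620e-01 -7.79787153e-01]
row [0.007, -0.037, -0.048, 0.021, -0.017, 2.862]
```

send_rows(
  commands=[
    [0,0,0,0.02,0,0.6,0.8],
    [0,0,0,0.02,0,1.2,0.8],
    [0,0,0,0.02,0,1.8,0.8],
    [0,0,0,0.02,0,2.3,0.8],
    [0,0,0,0.02,0,2.7,0.8],
    [0,0,0,0.02,0,2.87,0.8],
    [0,0,0,0.02,0,2.87,0.8],
    [0,0,0,0.02,0,2.87,0.8],
  ],
)

```text
time_s: 12.88
position: [0.4985, -0.12, 0.0649]
tcp_rot: [[-0.96, 0.279, -0.001], [0.279, 0.96, 0.0], [0.001, 0.0, -1.0]]
force: [-0.0, 0.0, 0.3]
opening: 0.802
grasp_force: 0.0
```

send_rows(
  commands=[
    [0,0,0,0,0,0,0.7],
    [0,0,0,0,0,0,0.6],
    [0,0,0,0,0,0,0.5],
    [0,0,0,0,0,0,0.4],
    [0,0,0,0,0,0,0.3],
    [0,0,0,0,0,0,0.3],
    [0,0,0,0,0,0,0.3],
    [0,0,0,0,0,0,0.3],
  ],
)

```text
time_s: 13.55
position: [0.4991, -0.1196, 0.0658]
tcp_rot: [[-0.96, 0.279, 0.001], [0.279, 0.96, 0.0], [-0.001, 0.001, -1.0]]
force: [0.9, 4.9, 5.0]
opening: 0.543
grasp_force: 30.0
```

```bash
python3 -c "
from h import *
np.set_printoptions(precision=4,suppress=True)
s=read_state();print(s['position'],s['moment'],s['force'],s['joint_positions'][5],s['opening'],s['grasp_force'])"
```

```text
[ 0.4991 -0.1196  0.0658] [ 0.7994 -0.2637 -0.0015] [0.8869 4.9319 5.0271] -99.86312836420261 0.5430640962152943 29.996654698625207
```

Gripped the knob (opening 0.54 ≈ 47 mm). I start with a 20° test turn, travelling 4.2 mm along board +y and adding small centring corrections.

send_rows(
  commands=[
    [0,0,0.5,0.01,0.03,0,0.3],
    [0,0,1.0,0.02,0.05,0,0.3],
    [0,0,1.5,0.03,0.07,0,0.3],
    [0,0,2.0,0.03,0.085,0,0.3],
    [0,0,2.5,0.04,0.1,0,0.3],
    [0,0,3.0,0.05,0.12,0,0.3],
    [0,0,3.5,0.06,0.14,0,0.3],
    [0,0,4.0,0.06,0.155,0,0.3],
    [0,0,4.0,0.06,0.155,0,0.3],
  ],
)

```text
time_s: 14.3
position: [0.4996, -0.1162, 0.0658]
tcp_rot: [[-0.808, 0.589, 0.003], [0.589, 0.808, -0.003], [-0.004, -0.0, -1.0]]
force: [2.2, -0.7, 4.0]
opening: 0.541
grasp_force: 30.0
```

```bash
cat >> h.py <<'E'
KN=np.array([.4973,-.1195]); BY=np.array([.1942,.981]); BX=np.array([.981,-.1942])
def kn(deg):
    """state, and row increments for a further turn of deg with matching travel"""
    s=read_state(); R=np.array(s['tcp_rot']); y=np.degrees(np.arctan2(R[1,1],R[0,1])); tr=(73.8-y)%360
    p=np.array(s['position']); F=np.array(s['force']); M=np.array(s['moment'])
    d=p[:2]-KN; print('yaw %.2f turned %.2f along %.2fmm (exp %.2f) across %.2fmm z %.4f'%(y,tr,d@BY*1e3,np.radians(tr)*12,d@BX*1e3,p[2]))
    print('Fby %.2f Fbx %.2f Fz %.2f Mz %.3f open %.3f grip %.1f j6 %.1f t %.2f'%(F[:2]@BY,F[:2]@BX,F[2],M[2],s['opening'],s['grasp_force'],s['joint_positions'][5],s['time_s']))
    t=R.T@np.append(BY*np.radians(deg)*.012/.03,0); print('per',deg,'deg: rz',deg/5,'tx,ty',t[:2].round(4),' 1mm +bx:',(R.T@np.append(BX/30,0))[:2].round(4),' 1mm +by:',(R.T@np.append(BY/30,0))[:2].round(4))
E
python3 -c "
from h import *
kn(40)"
```

```text
yaw 53.90 turned 19.90 along 3.63mm (exp 4.17) across 1.60mm z 0.0658
Fby -0.23 Fbx 2.33 Fz 3.96 Mz 0.197 open 0.541 grip 30.0 j6 -79.4 t 14.30
per 40 deg: rz 8.0 tx,ty [0.1176 0.2533]  1mm +bx: [-0.0302  0.014 ]  1mm +by: [0.014  0.0302]
```

send_rows(
  commands=[
    [0,0,0.5,0.01,0.016,0,0.3],
    [0,0,1.0,0.015,0.032,0,0.3],
    [0,0,1.5,0.02,0.048,0,0.3],
    [0,0,2.0,0.028,0.064,0,0.3],
    [0,0,2.5,0.034,0.08,0,0.3],
    [0,0,3.0,0.041,0.096,0,0.3],
    [0,0,3.5,0.048,0.112,0,0.3],
    [0,0,4.0,0.055,0.128,0,0.3],
    [0,0,4.5,0.061,0.144,0,0.3],
    [0,0,5.0,0.068,0.16,0,0.3],
    [0,0,5.5,0.075,0.176,0,0.3],
    [0,0,6.0,0.082,0.192,0,0.3],
    [0,0,6.5,0.089,0.208,0,0.3],
    [0,0,7.0,0.096,0.224,0,0.3],
    [0,0,7.5,0.102,0.24,0,0.3],
    [0,0,8.0,0.109,0.257,0,0.3],
    [0,0,8.0,0.109,0.257,0,0.3],
  ],
)

```text
time_s: 15.72
position: [0.4999, -0.1088, 0.0657]
tcp_rot: [[-0.241, 0.97, -0.0], [0.97, 0.241, -0.003], [-0.003, -0.001, -1.0]]
force: [-3.2, -4.5, 6.0]
opening: 0.543
grasp_force: 30.0
```

```bash
python3 -c "
from h import *
kn(40)"
```

```text
yaw 13.96 turned 59.84 along 11.01mm (exp 12.53) across 0.52mm z 0.0657
Fby -5.01 Fbx -2.23 Fz 6.03 Mz 0.180 open 0.543 grip 30.0 j6 -38.4 t 15.72
per 40 deg: rz 8.0 tx,ty [0.2528 0.1187]  1mm +bx: [-0.0142  0.0302]  1mm +by: [0.0302 0.0142]
```

```bash
cat >> h.py <<'E'
def jaw(f,lo=.0,hi=.06,z=.054):
    """board-y of the sliding jaw's top front edge: bright board -> black lining, along lines of board x"""
    c,K,E=cap('wrist',f); g=cv2.GaussianBlur(cv2.cvtColor(c,cv2.COLOR_BGR2GRAY),(3,3),0); o=np.array([.5093,-.0628])
    ys=np.arange(hi,lo,-.0005); r=[]
    for bx in (-.033,-.028,.028,.033):
        uv=np.array([proj(f,[*(o+BX*bx+BY*y),z]) for y in ys],np.float32)
        v=cv2.remap(g,uv[None,:,0],uv[None,:,1],1)[0].astype(float)
        r.append((bx,v[::8].astype(int).tolist(),round(float(ys[np.argmin(np.diff(v[::1]))])*1e3,1)))
    for q in r: print(q)
E
python3 -c "
from h import *
jaw('w7')"
```

```text
(-0.033, [175, 174, 174, 175, 174, 174, 174, 174, 173, 157, 40, 139, 147, 123, 88], 23.5)
(-0.028, [174, 173, 174, 173, 174, 173, 174, 174, 174, 159, 40, 137, 146, 129, 132], 23.5)
(0.028, [139, 218, 239, 239, 239, 239, 239, 109, 109, 108, 41, 107, 144, 132, 104], 34.5)
(0.033, [239, 239, 239, 239, 239, 239, 238, 229, 106, 134, 41, 103, 144, 132, 134], 22.5)
```

The jaw's face moved from 12.6 to 23.3 mm, matching the hand's travel. The knob lags the hand by about 8°, either wind-up or slip. I continue 40° and see whether that grows.

send_rows(
  commands=[
    [0,0,0.5,0.01,0.005,0,0.3],
    [0,0,1.0,0.02,0.01,0,0.3],
    [0,0,1.5,0.035,0.016,0,0.3],
    [0,0,2.0,0.05,0.022,0,0.3],
    [0,0,2.5,0.066,0.028,0,0.3],
    [0,0,3.0,0.082,0.035,0,0.3],
    [0,0,3.5,0.098,0.042,0,0.3],
    [0,0,4.0,0.114,0.048,0,0.3],
    [0,0,4.5,0.13,0.055,0,0.3],
    [0,0,5.0,0.146,0.061,0,0.3],
    [0,0,5.5,0.162,0.068,0,0.3],
    [0,0,6.0,0.177,0.075,0,0.3],
    [0,0,6.5,0.193,0.081,0,0.3],
    [0,0,7.0,0.208,0.088,0,0.3],
    [0,0,7.5,0.224,0.095,0,0.3],
    [0,0,8.0,0.239,0.101,0,0.3],
    [0,0,8.0,0.239,0.101,0,0.3],
  ],
)

```text
time_s: 17.18
position: [0.5, -0.1004, 0.0657]
tcp_rot: [[0.439, 0.898, -0.003], [0.898, -0.439, -0.002], [-0.003, -0.002, -1.0]]
force: [-4.4, -4.7, 8.1]
opening: 0.542
grasp_force: 30.0
```

```bash
python3 -c "
from h import *
kn(20); jaw('w8',.01)"
```

```text
yaw -26.04 turned 99.84 along 19.22mm (exp 20.91) across -1.04mm z 0.0657
Fby -5.45 Fbx -3.43 Fz 8.10 Mz 0.137 open 0.542 grip 30.0 j6 2.4 t 17.18
per 20 deg: rz 4.0 tx,ty [ 0.135  -0.0358]  1mm +bx: [0.0085 0.0322]  1mm +by: [ 0.0322 -0.0085]
(-0.033, [175, 175, 174, 175, 175, 175, 162, 106, 28, 97, 146, 117, 94], 32.0)
(-0.028, [175, 175, 175, 174, 175, 175, 171, 54, 28, 144, 146, 132, 136], 32.5)
(0.028, [172, 239, 239, 239, 239, 238, 238, 192, 41, 129, 147, 131, 106], 32.0)
(0.033, [238, 238, 238, 239, 239, 239, 238, 137, 41, 125, 147, 132, 127], 32.0)
```

The lag stays at about 1.5 mm (8°), so it is wind-up and not slip. I turn a further 20°, easing the side and vertical loads.

send_rows(
  commands=[
    [0,0,0.4,0.006,-0.006,-0.01,0.3],
    [0,0,0.8,0.016,-0.01,-0.02,0.3],
    [0,0,1.2,0.028,-0.015,-0.03,0.3],
    [0,0,1.6,0.04,-0.02,-0.03,0.3],
    [0,0,2.0,0.053,-0.025,-0.03,0.3],
    [0,0,2.4,0.066,-0.029,-0.03,0.3],
    [0,0,2.8,0.078,-0.033,-0.03,0.3],
    [0,0,3.2,0.091,-0.037,-0.03,0.3],
    [0,0,3.6,0.103,-0.041,-0.03,0.3],
    [0,0,4.0,0.116,-0.045,-0.03,0.3],
    [0,0,4.0,0.116,-0.045,-0.03,0.3],
  ],
)

```text
time_s: 18.15
position: [0.5002, -0.0959, 0.0658]
tcp_rot: [[0.72, 0.694, -0.003], [0.694, -0.72, -0.0], [-0.003, -0.002, -1.0]]
force: [-2.6, -3.4, 1.9]
opening: 0.543
grasp_force: 30.0
```

```bash
python3 -c "
from h import *
kn(10)"
```

```text
yaw -46.04 turned 119.84 along 23.67mm (exp 25.10) across -1.78mm z 0.0658
Fby -3.81 Fbx -1.93 Fz 1.88 Mz 0.161 open 0.543 grip 30.0 j6 22.8 t 18.15
per 10 deg: rz 2.0 tx,ty [ 0.0573 -0.0399]  1mm +bx: [0.019  0.0274]  1mm +by: [ 0.0274 -0.019 ]
```

send_rows(
  commands=[
    [0,0,0.4,0.006,-0.01,0,0.3],
    [0,0,0.8,0.014,-0.02,0,0.3],
    [0,0,1.2,0.024,-0.031,0,0.3],
    [0,0,1.6,0.035,-0.042,0,0.3],
    [0,0,2.0,0.046,-0.052,0,0.3],
    [0,0,2.0,0.046,-0.052,0,0.3],
    [0,0,2.0,0.046,-0.052,0,0.3],
  ],
)

```text
time_s: 18.73
position: [0.5003, -0.0935, 0.0658]
tcp_rot: [[0.829, 0.559, -0.003], [0.559, -0.829, 0.0], [-0.002, -0.002, -1.0]]
force: [-3.1, -2.3, 2.5]
opening: 0.544
grasp_force: 30.0
```

```bash
python3 -c "
from h import *
kn(10)"
```

```text
yaw -56.02 turned 129.82 along 26.06mm (exp 27.19) across -2.07mm z 0.0658
Fby -2.81 Fbx -2.61 Fz 2.46 Mz 0.212 open 0.544 grip 30.0 j6 32.9 t 18.73
per 10 deg: rz 2.0 tx,ty [ 0.0495 -0.0492]  1mm +bx: [0.0235 0.0236]  1mm +by: [ 0.0236 -0.0235]
```

send_rows(
  commands=[
    [0,0,0.4,0.01,-0.012,0,0.3],
    [0,0,0.8,0.02,-0.024,0,0.3],
    [0,0,1.2,0.029,-0.037,0,0.3],
    [0,0,1.6,0.039,-0.049,0,0.3],
    [0,0,2.0,0.049,-0.061,0,0.3],
    [0,0,2.0,0.049,-0.061,0,0.3],
    [0,0,2.0,0.049,-0.061,0,0.3],
  ],
)

```text
time_s: 19.32
position: [0.5006, -0.0911, 0.0658]
tcp_rot: [[0.914, 0.406, -0.003], [0.406, -0.914, 0.0], [-0.002, -0.001, -1.0]]
force: [-5.1, -3.2, 1.7]
opening: 0.546
grasp_force: 30.0
```

```bash
python3 -c "
from h import *
kn(10); jaw('w9',.02)"
```

```text
yaw -66.05 turned 139.85 along 28.54mm (exp 29.29) across -2.30mm z 0.0658
Fby -4.13 Fbx -4.37 Fz 1.66 Mz 0.133 open 0.546 grip 30.0 j6 43.2 t 19.32
per 10 deg: rz 2.0 tx,ty [ 0.0402 -0.0571]  1mm +bx: [0.0273 0.0192]  1mm +by: [ 0.0192 -0.0273]
(-0.033, [97, 172, 172, 172, 172, 155, 28, 98, 101, 87], 39.5)
(-0.028, [103, 92, 172, 172, 172, 155, 28, 98, 102, 136], 39.5)
(0.028, [172, 174, 178, 238, 238, 238, 40, 132, 151, 130], 39.0)
(0.033, [162, 171, 234, 238, 238, 238, 41, 127, 151, 133], 38.5)
```

The eccentricity model holds: the knob axis sits about 2 mm along tool +x, and along/across are consistent, so there is no slip. Now small even steps, watching Mz (free level about 0.13–0.21).

send_rows(
  commands=[
    [0,0,0.25,0.002,-0.009,0,0.3],
    [0,0,0.5,0.004,-0.018,0,0.3],
    [0,0,0.75,0.007,-0.026,0,0.3],
    [0,0,1.0,0.01,-0.035,0,0.3],
    [0,0,1.0,0.01,-0.035,0,0.3],
    [0,0,1.0,0.01,-0.035,0,0.3],
  ],
)

```text
time_s: 19.87
position: [0.5007, -0.0898, 0.0658]
tcp_rot: [[0.946, 0.323, -0.002], [0.323, -0.946, 0.001], [-0.002, -0.001, -1.0]]
force: [-4.4, -2.2, 0.6]
opening: 0.544
grasp_force: 30.0
```

```bash
python3 -c "
from h import *
kn(5)"
```

```text
yaw -71.14 turned 144.94 along 29.76mm (exp 30.36) across -2.41mm z 0.0658
Fby -3.03 Fbx -3.92 Fz 0.58 Mz 0.167 open 0.544 grip 30.0 j6 48.4 t 19.87
per 5 deg: rz 1.0 tx,ty [ 0.0175 -0.0302]  1mm +bx: [0.0289 0.0167]  1mm +by: [ 0.0167 -0.0289]
```

send_rows(
  commands=[
    [0,0,0.25,0.004,-0.009,0,0.3],
    [0,0,0.5,0.008,-0.018,0,0.3],
    [0,0,0.75,0.011,-0.027,0,0.3],
    [0,0,1.0,0.014,-0.036,0,0.3],
    [0,0,1.0,0.014,-0.036,0,0.3],
    [0,0,1.0,0.014,-0.036,0,0.3],
  ],
)

```text
time_s: 20.37
position: [0.5009, -0.0886, 0.0658]
tcp_rot: [[0.971, 0.239, -0.002], [0.239, -0.971, 0.001], [-0.002, -0.001, -1.0]]
force: [-5.7, -2.5, -0.1]
opening: 0.542
grasp_force: 30.0
```

```bash
python3 - <<'E'
from h import *
kn(5); jaw('w10',.02)
o=np.array([.5093,-.0628]); i=cv2.imread('pics/w10.png')
c=proj('w10',[*(o+BY*.06),.06]).astype(int); print(c)
x,y=max(0,min(440,c[0]-100)),max(0,min(330,c[1]-75)); print(x,y)
cv2.imwrite('pics/m10.png',cv2.resize(i[y:y+150,x:x+200],None,fx=4,fy=4,interpolation=2))
E
```

```text
yaw -76.16 turned 149.96 along 30.99mm (exp 31.41) across -2.49mm z 0.0658
Fby -3.56 Fbx -5.07 Fz -0.15 Mz 0.152 open 0.542 grip 30.0 j6 53.5 t 20.37
per 5 deg: rz 1.0 tx,ty [ 0.0148 -0.0316]  1mm +bx: [0.0302 0.0141]  1mm +by: [ 0.0141 -0.0302]
(-0.033, [130, 170, 170, 169, 169, 31, 35, 104, 78, 45], 41.5)
(-0.028, [89, 170, 170, 170, 169, 31, 35, 104, 109, 147], 41.5)
(0.028, [175, 182, 175, 210, 237, 104, 39, 154, 143, 111], 40.5)
(0.033, [148, 168, 170, 236, 236, 113, 40, 154, 144, 111], 40.5)
[128 205]
28 130
```

View pics/m10.png

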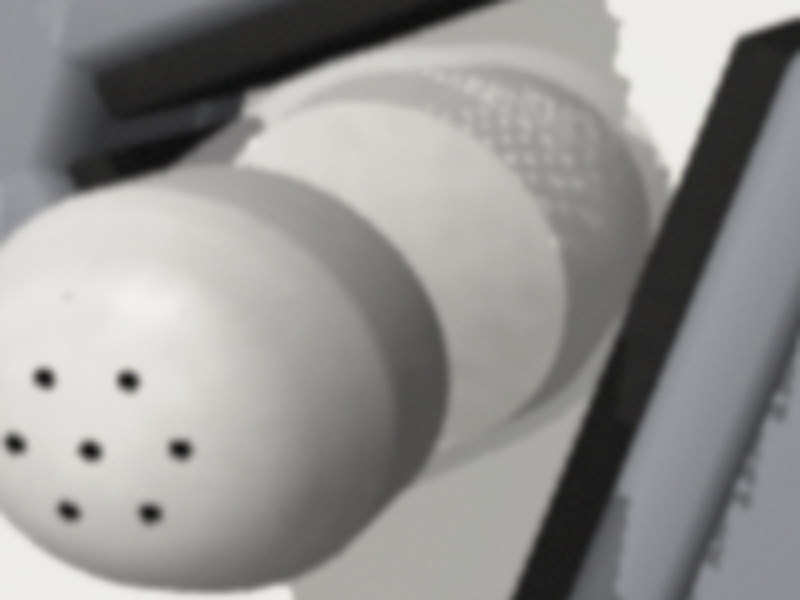

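The view shows the jaw's lining (right, around (600,300)) just about at the shaker's body. A gap remains to the V's black faces (top left). I continue in 3° steps.

send_rows(
  commands=[
    [0,0,0.2,0,-0.008,0,0.3],
    [0,0,0.4,0,-0.016,0,0.3],
    [0,0,0.6,0,-0.023,0,0.3],
    [0,0,0.6,0,-0.023,0,0.3],
    [0,0,0.6,0,-0.023,0,0.3],
  ],
)

```text
time_s: 20.83
position: [0.501, -0.0879, 0.0658]
tcp_rot: [[0.982, 0.188, -0.001], [0.188, -0.982, 0.001], [-0.001, -0.001, -1.0]]
force: [-4.9, -1.0, -1.2]
opening: 0.542
grasp_force: 30.0
```

```bash
python3 -c "
from h import *
kn(3)"|head -2
```

```text
yaw -79.18 turned 152.98 along 31.71mm (exp 32.04) across -2.53mm z 0.0658
Fby -1.93 Fbx -4.59 Fz -1.21 Mz 0.183 open 0.542 grip 30.0 j6 56.6 t 20.83
```

send_rows(
  commands=[
    [0,0,0.2,0.001,-0.008,0,0.3],
    [0,0,0.4,0.002,-0.016,0,0.3],
    [0,0,0.6,0.004,-0.024,0,0.3],
    [0,0,0.6,0.004,-0.024,0,0.3],
    [0,0,0.6,0.004,-0.024,0,0.3],
  ],
)

```text
time_s: 21.25
position: [0.5011, -0.0872, 0.0659]
tcp_rot: [[0.991, 0.136, -0.001], [0.136, -0.991, 0.001], [-0.001, -0.001, -1.0]]
force: [-5.3, -1.2, -2.6]
opening: 0.546
grasp_force: 30.0
```

```bash
python3 -c "
from h import *
kn(3)"|head -2
```

```text
yaw -82.18 turned 155.98 along 32.46mm (exp 32.67) across -2.54mm z 0.0659
Fby -2.22 Fbx -4.98 Fz -2.64 Mz 0.202 open 0.546 grip 30.0 j6 59.7 t 21.25
```

send_rows(
  commands=[
    [0,0,0.2,0.001,-0.008,0,0.3],
    [0,0,0.4,0.003,-0.016,0,0.3],
    [0,0,0.6,0.005,-0.024,0,0.3],
    [0,0,0.6,0.005,-0.024,0,0.3],
    [0,0,0.6,0.005,-0.024,0,0.3],
  ],
)

```text
time_s: 21.67
position: [0.5012, -0.0865, 0.0659]
tcp_rot: [[0.996, 0.084, -0.001], [0.084, -0.996, 0.001], [-0.001, -0.001, -1.0]]
force: [-4.9, -0.0, -4.1]
opening: 0.546
grasp_force: 30.0
```

```bash
python3 -c "
from h import *
kn(3)"
```

```text
yaw -85.19 turned 158.99 along 33.17mm (exp 33.30) across -2.55mm z 0.0659
Fby -0.98 Fbx -4.84 Fz -4.12 Mz 0.225 open 0.546 grip 30.0 j6 62.8 t 21.67
per 3 deg: rz 0.6 tx,ty [ 0.0058 -0.0201]  1mm +bx: [0.032  0.0092]  1mm +by: [ 0.0092 -0.032 ]
```

send_rows(
  commands=[
    [0,0,0.2,0.001,-0.008,0.005,0.3],
    [0,0,0.4,0.002,-0.016,0.01,0.3],
    [0,0,0.6,0.003,-0.024,0.015,0.3],
    [0,0,0.6,0.003,-0.024,0.015,0.3],
    [0,0,0.6,0.003,-0.024,0.015,0.3],
  ],
)

```text
time_s: 22.08
position: [0.5013, -0.0857, 0.0659]
tcp_rot: [[1.0, 0.031, -0.0], [0.031, -1.0, 0.0], [-0.0, -0.0, -1.0]]
force: [-5.3, 1.6, -1.9]
opening: 0.545
grasp_force: 30.0
```

```bash
python3 -c "
from h import *
kn(3)"|head -2
```

```text
yaw -88.22 turned 162.02 along 33.92mm (exp 33.93) across -2.60mm z 0.0659
Fby 0.53 Fbx -5.50 Fz -1.86 Mz 0.261 open 0.545 grip 30.0 j6 65.9 t 22.08
```

send_rows(
  commands=[
    [0,0,0.2,0.001,-0.008,0,0.3],
    [0,0,0.4,0.002,-0.016,0,0.3],
    [0,0,0.6,0.003,-0.025,0,0.3],
    [0,0,0.6,0.003,-0.025,0,0.3],
    [0,0,0.6,0.003,-0.025,0,0.3],
  ],
)

```text
time_s: 22.5
position: [0.5015, -0.085, 0.0659]
tcp_rot: [[1.0, -0.021, -0.0], [-0.021, -1.0, 0.0], [-0.0, -0.0, -1.0]]
force: [-5.2, 0.7, -1.2]
opening: 0.544
grasp_force: 30.0
```

```bash
python3 -c "
from h import *
kn(3); jaw('w11',.025)"
```

```text
yaw -91.22 turned 165.02 along 34.68mm (exp 34.56) across -2.60mm z 0.0659
Fby -0.32 Fbx -5.21 Fz -1.20 Mz 0.268 open 0.544 grip 30.0 j6 69.0 t 22.50
per 3 deg: rz 0.6 tx,ty [ 0.0036 -0.0206]  1mm +bx: [0.0328 0.0058]  1mm +by: [ 0.0058 -0.0328]
(-0.033, [40, 40, 40, 40, 40, 40, 125, 62, 68], 35.0)
(-0.028, [40, 40, 40, 40, 40, 40, 38, 68, 130], 33.0)
(0.028, [176, 177, 171, 161, 223, 37, 141, 140, 111], 43.0)
(0.033, [44, 161, 160, 203, 225, 38, 140, 141, 114], 43.0)
```

send_rows(
  commands=[
    [0,0,0.2,0,-0.008,0,0.3],
    [0,0,0.4,0.001,-0.016,0,0.3],
    [0,0,0.4,0.001,-0.016,0,0.3],
    [0,0,0.4,0.001,-0.016,0,0.3],
  ],
)

```text
time_s: 22.88
position: [0.5016, -0.0845, 0.0659]
tcp_rot: [[0.998, -0.056, -0.0], [-0.056, -0.998, 0.0], [-0.0, -0.0, -1.0]]
force: [-4.9, 0.7, -1.3]
opening: 0.545
grasp_force: 30.0
```

```bash
python3 -c "
from h import *
kn(3)"|head -2
```

```text
yaw -93.22 turned 167.02 along 35.17mm (exp 34.98) across -2.62mm z 0.0659
Fby -0.30 Fbx -4.98 Fz -1.30 Mz 0.255 open 0.545 grip 30.0 j6 71.0 t 22.88
```

send_rows(
  commands=[
    [0,0,0.2,0,-0.008,0,0.3],
    [0,0,0.4,0.001,-0.016,0,0.3],
    [0,0,0.4,0.001,-0.016,0,0.3],
    [0,0,0.4,0.001,-0.016,0,0.3],
  ],
)

```text
time_s: 23.22
position: [0.5017, -0.084, 0.0659]
tcp_rot: [[0.996, -0.091, -0.0], [-0.091, -0.996, 0.0], [-0.0, -0.0, -1.0]]
force: [-5.0, -0.3, -1.2]
opening: 0.542
grasp_force: 30.0
```

```bash
python3 -c "
from h import *
kn(3)"
```

```text
yaw -95.22 turned 169.02 along 35.65mm (exp 35.40) across -2.61mm z 0.0659
Fby -1.28 Fbx -4.80 Fz -1.24 Mz 0.259 open 0.542 grip 30.0 j6 73.1 t 23.22
per 3 deg: rz 0.6 tx,ty [ 0.0022 -0.0208]  1mm +bx: [0.0332 0.0035]  1mm +by: [ 0.0035 -0.0332]
```

Mz is flat at about 0.26, so the jaw is still running free. Continuing in 2° steps.

send_rows(
  commands=[
    [0,0,0.2,0,-0.008,0,0.3],
    [0,0,0.4,0,-0.016,0,0.3],
    [0,0,0.4,0,-0.016,0,0.3],
    [0,0,0.4,0,-0.016,0,0.3],
  ],
)

```text
time_s: 23.55
position: [0.5017, -0.0836, 0.0659]
tcp_rot: [[0.992, -0.126, -0.0], [-0.126, -0.992, 0.0], [-0.0, -0.0, -1.0]]
force: [-5.5, 1.2, -1.9]
opening: 0.542
grasp_force: 30.0
```

```bash
python3 -c "
from h import *
kn(3)"|head -2
```

```text
yaw -97.22 turned 171.02 along 36.12mm (exp 35.82) across -2.64mm z 0.0659
Fby 0.16 Fbx -5.60 Fz -1.85 Mz 0.232 open 0.542 grip 30.0 j6 75.1 t 23.55
```

send_rows(
  commands=[
    [0,0,0.2,0,-0.008,0,0.3],
    [0,0,0.4,0,-0.016,0,0.3],
    [0,0,0.4,0,-0.016,0,0.3],
    [0,0,0.4,0,-0.016,0,0.3],
  ],
)

```text
time_s: 23.88
position: [0.5018, -0.0831, 0.0659]
tcp_rot: [[0.987, -0.16, 0.0], [-0.16, -0.987, 0.0], [0.0, -0.0, -1.0]]
force: [-5.5, 0.2, -1.3]
opening: 0.545
grasp_force: 30.0
```

```bash
python3 -c "
from h import *
kn(3)"|head -2
```

```text
yaw -99.21 turned 173.01 along 36.60mm (exp 36.24) across -2.61mm z 0.0659
Fby -0.91 Fbx -5.44 Fz -1.33 Mz 0.310 open 0.545 grip 30.0 j6 77.2 t 23.88
```

send_rows(
  commands=[
    [0,0,0.2,0,-0.008,0,0.3],
    [0,0,0.4,0,-0.016,0,0.3],
    [0,0,0.4,0,-0.016,0,0.3],
    [0,0,0.4,0,-0.016,0,0.3],
  ],
)

```text
time_s: 24.22
position: [0.5019, -0.0826, 0.0659]
tcp_rot: [[0.981, -0.194, 0.0], [-0.194, -0.981, 0.0], [0.0, -0.0, -1.0]]
force: [-4.6, 1.4, -0.4]
opening: 0.542
grasp_force: 30.0
```

```bash
python3 -c "
from h import *
kn(2)"
```

```text
yaw -101.19 turned 174.99 along 37.06mm (exp 36.65) across -2.60mm z 0.0659
Fby 0.49 Fbx -4.83 Fz -0.37 Mz 0.361 open 0.542 grip 30.0 j6 79.2 t 24.22
per 2 deg: rz 0.4 tx,ty [ 0.    -0.014]  1mm +bx: [0.0333 0.    ]  1mm +by: [ 0.     -0.0333]
```

Contact: Mz is rising 0.05 per 2°, as predicted (≈4 N per 2°), and the jaw is now at about 8 N. One more 2° step, then re-read while holding.

send_rows(
  commands=[
    [0,0,0.2,0,-0.008,0,0.3],
    [0,0,0.4,0,-0.016,0,0.3],
    [0,0,0.4,0,-0.016,0,0.3],
    [0,0,0.4,0,-0.016,0,0.3],
  ],
)

```text
time_s: 24.55
position: [0.502, -0.0822, 0.0659]
tcp_rot: [[0.974, -0.228, 0.0], [-0.228, -0.974, 0.0], [0.0, -0.0, -1.0]]
force: [-4.9, 1.0, -1.2]
opening: 0.544
grasp_force: 30.0
```

```bash
python3 -c "
from h import *
kn(2)"|head -2
```

```text
yaw -103.18 turned 176.98 along 37.54mm (exp 37.07) across -2.62mm z 0.0659
Fby 0.04 Fbx -4.98 Fz -1.15 Mz 0.406 open 0.544 grip 30.0 j6 81.3 t 24.55
```

send_rows(
  commands=[
    [0,0,0,0,0,0,0.3],
    [0,0,0,0,0,0,0.3],
  ],
)

```text
time_s: 24.72
position: [0.502, -0.0822, 0.0659]
tcp_rot: [[0.974, -0.228, 0.0], [-0.228, -0.974, 0.0], [0.0, -0.0, -1.0]]
force: [-5.6, 1.3, -1.4]
opening: 0.541
grasp_force: 30.0
```

```bash
python3 -c "
from h import *
kn(2)"
```

```text
yaw -103.19 turned 176.99 along 37.51mm (exp 37.07) across -2.59mm z 0.0659
Fby 0.21 Fbx -5.70 Fz -1.42 Mz 0.388 open 0.541 grip 30.0 j6 81.3 t 24.72
per 2 deg: rz 0.4 tx,ty [-0.0005 -0.014 ]  1mm +bx: [ 0.0333 -0.0012]  1mm +by: [-0.0012 -0.0333]
```

Mz is about 0.40, which gives a jaw force of about 12 N: a good snug. I release the knob and lift off.

send_rows(
  commands=[
    [0,0,0,0,0,0,0.55],
    [0,0,0,0,0,0,0.62],
    [0,0,0,0,0,0,0.7],
    [0,0,0,0,0,0,0.75],
    [0,0,0,0,0,0,0.75],
    [0,0,0,0,0,0,0.75],
  ],
)

```text
time_s: 25.22
position: [0.5033, -0.0829, 0.0661]
tcp_rot: [[0.974, -0.228, 0.003], [-0.228, -0.974, -0.001], [0.003, 0.0, -1.0]]
force: [-0.8, -0.1, 0.4]
opening: 0.733
grasp_force: 0.0
```

send_rows(
  commands=[
    [0,0,0,0,0,-0.3,0.75],
    [0,0,0,0,0,-0.8,0.75],
    [0,0,0,0,0,-1.6,0.75],
    [0,0,0,0,0,-2.6,0.75],
    [0,0,0,0,0,-3.6,0.75],
    [0,0,0,0,0,-4.5,0.75],
    [0,0,0,0,0,-5.0,0.75],
    [0,0,0,0,0,-5.0,0.75],
    [0,0,0,0,0,-5.0,0.75],
  ],
)

```text
time_s: 25.97
position: [0.5025, -0.0825, 0.2168]
tcp_rot: [[0.974, -0.228, 0.003], [-0.228, -0.974, -0.001], [0.003, 0.0, -1.0]]
force: [-0.2, 0.3, 0.3]
opening: 0.749
grasp_force: 0.0
```

```bash
python3 - <<'E'
from h import *
np.set_printoptions(precision=4,suppress=True)
s=read_state(); print(s['position'],s['force'],s['grasp_force'])
cap('wrist','w12'); i=cv2.imread('pics/w12.png'); o=np.array([.5093,-.0628])
g=cv2.cvtColor(i,cv2.COLOR_BGR2GRAY)
for by in (.06,.065,.07): print(by,proj('w12',[*(o+BY*by),.11]),proj('w12',[*(o+BY*by),.02]))
# cap holes: dark blobs near the expected cap top
c=proj('w12',[*(o+BY*.068+BX*.001),.11]).astype(int); x0,y0=max(c[0]-35,0),max(c[1]-35,0)
p=g[y0:y0+70,x0:x0+70]; d=cv2.morphologyEx(p,cv2.MORPH_BLACKHAT,np.ones((7,7),np.uint8)); n,l,st,ce=cv2.connectedComponentsWithStats((d>40).astype(np.uint8))
for k in range(1,n):
    if st[k,4]>1: q=ce[k]+[x0,y0]; w=onz('w12',q,.11)[:2]-o; print(q,st[k,4],w@BX,w@BY)
E
```

```text
[ 0.5025 -0.0825  0.2168] [-0.2376  0.3024  0.2984] 0.0
0.06 [198.2388 229.2997] [227.1847 199.8233]
0.065 [190.6803 229.5436] [221.3972 200.014 ]
0.07 [183.1244 229.7875] [215.6113 200.2045]
[188.5 193. ] 2 0.024452077864865186 0.06343316396017615
[170.5 211.5] 8 0.012645047477109542 0.07665084168605626
[187.5 225. ] 6 0.003172285691444062 0.06671610177307111
[180. 229.] 5 0.000608245225993308 0.07199496223294545
[196.  229.5] 6 -8.771746304993997e-05 0.061495761630696824
[187.6667 234.3333] 3 -0.0032247987922239397 0.06739839332842111
[180.5 237.5] 4 -0.005253780194162075 0.07241857607804468
[196.5 238. ] 2 -0.005955932144304748 0.061856637841908924
[157.1837 249.3469] 49 -0.013003896980542395 0.08906466058365617
[183.8571 249.9286] 14 -0.014011499746863472 0.07129159431678593
[213.1429 252.4286] 7 -0.016434432515946215 0.05190180010460833
```

Cap holes are visible around board (−0.003, 0.067). This is an oblique view, so I check the centring from the straight-on pose too.

```bash
python3 -c "
from h import *
go([.513,-.05,.25],-11.2)"
```

```text
row [-0.0, -0.0, -18.394, 0.126, -1.132, -1.145]
```

send_rows(
  commands=[
    [0,0,-1.4,0,0,-1.1,0.75],
    [0,0,-2.8,0,-0.2,-1.1,0.75],
    [0,0,-4.2,0,-0.5,-1.1,0.75],
    [0,0,-5.6,0,-0.8,-1.1,0.75],
    [0,0,-7.0,0.1,-1.1,-1.1,0.75],
    [0,0,-8.4,0.1,-1.1,-1.1,0.75],
    [0,0,-9.8,0.1,-1.1,-1.1,0.75],
    [0,0,-11.2,0.1,-1.1,-1.1,0.75],
    [0,0,-12.6,0.1,-1.1,-1.1,0.75],
    [0,0,-14.0,0.1,-1.1,-1.1,0.75],
    [0,0,-15.4,0.1,-1.1,-1.1,0.75],
    [0,0,-16.8,0.1,-1.1,-1.1,0.75],
    [0,0,-18.0,0.1,-1.1,-1.1,0.75],
    [0,0,-18.4,0.1,-1.1,-1.1,0.75],
    [0,0,-18.4,0.1,-1.1,-1.1,0.75],
    [0,0,-18.4,0.1,-1.1,-1.1,0.75],
  ],
)

```text
time_s: 27.35
position: [0.5116, -0.0507, 0.2472]
tcp_rot: [[0.195, 0.981, -0.003], [0.981, -0.195, 0.001], [0.0, -0.003, -1.0]]
force: [0.4, -0.0, 0.5]
opening: 0.753
grasp_force: 0.0
```

```bash
python3 - <<'E'
from h import *
np.set_printoptions(precision=4,suppress=True)
cap('wrist','w13'); i=cv2.imread('pics/w13.png'); o=np.array([.5093,-.0628]); g=cv2.cvtColor(i,cv2.COLOR_BGR2GRAY)
print(read_state()['position'])
c=proj('w13',[*(o+BY*.068),.11]).astype(int); x0,y0=c-25; p=g[y0:y0+50,x0:x0+50]
d=cv2.morphologyEx(p,cv2.MORPH_BLACKHAT,np.ones((7,7),np.uint8)); n,l,st,ce=cv2.connectedComponentsWithStats((d>30).astype(np.uint8))
for k in range(1,n):
    if st[k,4]>1: q=ce[k]+[x0,y0]; w=onz('w13',q,.11)[:2]-o; print('hole',q,st[k,4],w@BX,w@BY)
# row profile across board at z=.054 through the V arms, and board edges at z=.02
def prof(by,z,lim,st=.001):
    xs=np.arange(-lim,lim,st); uv=np.array([proj('w13',[*(o+BX*x+BY*by),z]) for x in xs],np.float32)
    v=cv2.remap(g,uv[None,:,0],uv[None,:,1],1)[0].astype(float); dv=np.abs(np.diff(v)); e=[(round(float(xs[j])*1e3),int(v[j]),int(v[j+1])) for j in range(1,len(dv)-1) if dv[j]>20 and dv[j]>=dv[j-1] and dv[j]>=dv[j+1]]; print(by,z,e)
prof(.075,.054,.06); prof(.08,.054,.06); prof(.13,.02,.125); prof(.06,.02,.125); prof(.118,.04,.06)
E
```

```text
[ 0.5118 -0.0508  0.2475]
hole [299.1176 116.2157] 51 -0.01530940846799348 0.0826306630844569
hole [343.1379 115.2759] 29 0.014574392734797275 0.08325351849847519
hole [299. 128.] 7 -0.015506306265254918 0.07483990851598268
hole [313.5 131. ] 6 -0.005591521912468109 0.07284067477102134
hole [322.4 131.8] 5 0.0005118516421938445 0.07230750020068911
hole [309.  138.5] 6 -0.008719223401942155 0.06779853748125277
hole [317.125 139.125] 8 -0.0031207616045566084 0.06737847378177278
hole [326. 140.] 9 0.0029993701371553694 0.06678917561210225
hole [340.  147.5] 16 0.012719219614727882 0.06169292658044842
hole [299.7778 147.8889] 18 -0.015168399038354362 0.061413754324954814
hole [312.5 146.5] 4 -0.006338978369646851 0.062367014334742545
hole [321.1667 146.8333] 6 -0.00033458708682005485 0.06214222239722472
hole [319.6944 161.6944] 36 -0.0013652525729922834 0.05189098930073132
0.075 0.054 [(-45, 160, 129), (-29, 81, 59), (-22, 82, 128), (21, 162, 116), (30, 72, 93), (45, 171, 216)]
0.08 0.054 [(-24, 86, 62), (-17, 79, 114), (17, 152, 99), (41, 169, 201)]
0.13 0.02 [(-102, 122, 164), (-36, 185, 123), (-30, 142, 203), (32, 185, 126), (38, 133, 192), (105, 184, 142)]
0.06 0.02 [(-103, 122, 163), (-25, 163, 139), (-11, 156, 183), (-6, 187, 157), (-4, 150, 181), (2, 196, 164), (4, 154, 186), (104, 175, 122)]
0.118 0.04 [(-49, 206, 184), (-42, 155, 120), (-37, 145, 181), (-29, 199, 175), (30, 139, 172), (38, 197, 172), (43, 154, 194)]
```

```bash
python3 - <<'E'
from h import *
np.set_printoptions(precision=4,suppress=True)
o=np.array([.5093,-.0628])
def holes(f,by):
    g=cv2.cvtColor(cv2.imread(f'pics/{f}.png'),cv2.COLOR_BGR2GRAY); c=proj(f,[*(o+BY*by),.11]).astype(int); x0,y0=c-28
    d=cv2.morphologyEx(g[y0:y0+56,x0:x0+56],cv2.MORPH_BLACKHAT,np.ones((7,7),np.uint8)); n,l,st,ce=cv2.connectedComponentsWithStats((d>30).astype(np.uint8))
    for k in range(1,n):
        q=ce[k]+[x0,y0]; w=onz(f,q,.11)[:2]-o
        if 1<st[k,4]<30 and abs(w@BX)<.012: print(f,q,st[k,4],w@BX,w@BY)
holes('w6',.059)
for f,by0 in (('w13',.0674),('w6',.059)):
    g=cv2.cvtColor(cv2.imread(f'pics/{f}.png'),cv2.COLOR_BGR2GRAY)
    for z,dy in ((.05,-.012),(.05,-.006),(.1,0),(.1,-.006)):
        xs=np.arange(-.034,.034,.002); uv=np.array([proj(f,[*(o+BX*x+BY*(by0+dy)),z]) for x in xs],np.float32)
        print(f,z,dy,cv2.remap(g,uv[None,:,0],uv[None,:,1],1)[0].tolist())
E
```

```text
w6 [299.3333 212.    ] 3 -0.011093667074798558 0.07604413912984283
w6 [315.5 227. ] 8 -0.0015392823279856058 0.06679907458260997
w6 [325.3636 228.4545] 11 0.004370603194919242 0.06589692307661922
w6 [310.  234.5] 6 -0.004861866807942085 0.06209468734824334
w6 [319.3333 236.1111] 9 0.0007562259929668891 0.06108353920833155
w6 [329. 237.] 9 0.006585712814979083 0.06052718072923207
w6 [313.2857 243.    ] 7 -0.002905961812359014 0.05670771396741297
w6 [323.     244.7143] 7 0.002979756002117387 0.05561826371679169
w13 0.05 -0.012 [178, 178, 178, 177, 178, 176, 170, 125, 111, 123, 138, 158, 170, 151, 177, 189, 176, 160, 197, 199, 200, 195, 184, 173, 165, 177, 223, 237, 239, 240, 239, 239, 239, 239]
w13 0.05 -0.006 [177, 178, 178, 177, 178, 175, 137, 118, 131, 149, 170, 174, 180, 197, 198, 170, 207, 217, 195, 168, 217, 217, 217, 206, 197, 189, 176, 197, 224, 229, 237, 239, 239, 239]
w13 0.1 0 [178, 177, 178, 178, 178, 177, 178, 169, 123, 130, 150, 176, 150, 173, 208, 186, 201, 220, 209, 207, 223, 222, 217, 204, 198, 182, 192, 179, 199, 237, 238, 239, 239, 239]
w13 0.1 -0.006 [178, 178, 178,
[... 191 characters left out ...]
 174, 174, 174, 162, 122, 128, 146, 166, 184, 198, 206, 213, 216, 223, 223, 210, 204, 227, 225, 225, 225, 220, 209, 202, 233, 239, 238, 238, 238, 238]
w6 0.05 -0.006 [174, 174, 174, 174, 174, 174, 174, 172, 134, 126, 136, 156, 179, 197, 211, 224, 231, 233, 232, 232, 233, 238, 243, 239, 228, 220, 217, 216, 235, 238, 238, 238, 238, 238]
w6 0.1 0 [143, 140, 127, 160, 174, 173, 173, 174, 174, 157, 119, 136, 158, 180, 145, 181, 206, 190, 202, 218, 214, 218, 221, 219, 208, 192, 224, 238, 238, 237, 231, 226, 160, 182]
w6 0.1 -0.006 [90, 107, 136, 163, 174, 174, 173, 174, 175, 178, 212, 126, 126, 149, 170, 146, 154, 190, 177, 169, 203, 203, 201, 184, 170, 226, 238, 236, 178, 171, 171, 170, 145, 219]
```

Before and after images show the shaker's body about 1–1.5 mm off the V's centreline (limit 4 mm). It leans about 0.02 rad and has moved 6 mm into the V. The arm is clear, so I hand in.

```bash
python3 -c "
from rig import bot
print(bot.hand_in())"
```

```text
the job is handed in; nothing more can be done
None
```

The salt shaker stands upright in the V, clamped at about 12 N estimated from the knob torque; the arm is clear and the job is handed in, with no verdict returned.

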